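Switch on a bench power box through its guarded toggle

ROBOT

A 6-joint arm with a two-finger parallel gripper is mounted at the origin on the work surface. World frame = base frame: x ahead of the robot, y to its left, z up, the work surface at z = 0. Lengths are in m, angles in rad, forces in N, time in s.
With the tool pointing down it reaches from about 0.35 to 0.875 m from the base axis. Payload 4.2 kg.
Tool frame: the origin (TCP) lies between the finger pads; the fingertips stand 14 mm ahead of it and the grasp point (between the pads) lies 5 mm behind it; z points along the fingers, y is the line along which they close (so a half turn about z gives the same grasp; the last joint's range is limited). The gripper opens to 85 mm and grips with 20 to 120 N. Pads are 22 mm wide; open, the fingers measure 114 mm over their backs; the gripper's body (76 mm by 85 mm) begins 54 mm behind the grasp point. The pads swing forward as they close: fully open they stand 13 mm farther back than shut.
Start: joints at [-0.935, 0.385, 0.008, 0, -1.194, -0.259], TCP at [0.23, -0.581, 0.218] pointing down, gripper open.
Joint ranges: [-3.14, 3.14], [-1.21, 2.06], [-1.07, 1.41], [-3.16, 2.05], [-2.99, -0.16], [-3.1, 3.1]. Speed limits (rad/s): [2.79, 2.79, 3.14, 3.14, 3.14, 3.14].

INTERFACE

Orientations are given as a unit quaternion [w, x, y, z].
In Python, from rig import state, snapshot, camera_params, sign_off gives the robot as it stands.
- The arm moves only by the tool servo_tool, never from a script. Its argument "commands" is a list of rows, each a list of 5 numbers: the opening, from 0 (shut) to 1 (fully open), then the shift along the tool's x, y, z in cm, then the turn about the tool's z in rad. In form: [[jaw, x, y, z, yaw], ...]. A call has 1 to 5 rows; each row shifts and turns the commanded pose from where the row before left it, along the tool's axes as they then stand; what a row does not reach is not made up. A row lasts 1/12 s, in which the tool goes at most 41.7 mm and 7.16 degrees, less where a joint would pass 70% of its speed; a pose out of reach is approached as far as the arm can. A call with a gripper value outside its range is refused whole. The fingers move at their own pace and stop on an object; the grip force is fixed at half the most. Time passes only in rows, so rows that do not move let the fingers close. It gives the time, the measured TCP pose, the force and the opening at its end, in the units of the state.
- state(): the state, without advancing time (a new reading comes with each control period).
- snapshot(name): name is "scene" or "top"; returns (picture, depth): 400x640x3 uint8, blue, green, red; 400x640 float32, m along the optical axis (not along the pixel's ray), 0 where there is no reading.
- camera_params(name): a dict with "intrinsics" (3x3 intrinsics, pixels), "k1" (the pictures are not rectified: a ray, as slopes to the right and down, at radius r is drawn at 1 + k1 r^2 times it, then the intrinsics apply), "T" (4x4, takes a point from camera to world coordinates). Camera axes: x right, y down, z forward; pixel columns grow to the right and rows downward; lengths in m; the calibration is good to about 2 mm. A picture is of the moment at which its call begins. camera_params takes no time and is no camera call.
- sign_off(): hands the job in, once; it reports no verdict.
The state is a dict: "t": time; "joints": joint angles; "joint_velocities": joint speeds; "tau": joint torques, N m; "ee_pos": TCP position; "tool_rot": TCP orientation; "ft_force": force on the tool from outside, world axes, zero at the start; "moment": the same for the moment, N m; "opening": finger opening in m.
Only numpy, scipy, OpenCV 4.12 (cv2) and the standard library are available. Lean on these libraries where they do the work, as an engineer would, in place of code of your own. Each camera call takes 0.05 s, during which the arm holds its last target. There are 200 camera calls.

TASK

Switch on the bench power box by pushing with the fingertips: swing its hinged guard up and back until it stands open by itself, push the toggle lever beneath it fully over towards the hinge, then tip the guard forward again so that it drops fully shut over the lever. Pick nothing up: do not shove, tilt or lift the box, do not force anything, and leave the things lying around it where they are.

Things in the scene. Friction and masses are not known exactly. Their poses are not given: they have to be found in the camera images.
- powerbox: Grey steel box standing loose on the bench, heavy (3 kg, slides at 20 N or more), 150 x 110 mm (x, y), 60 mm tall: its flat deck is 60 mm above the bench. Origin: centre of the underside. +x points from its front (lip of the guard) to its rear (hinge), roughly to the robot's left (yaw about 0.9 to 1.9 rad); +z up. Box coordinates in the other entries are from this origin, in mm.
- guard (a joint): Hinge of the dark steel guard hood, in rad: 0 = shut, grows as it swings up and back, 1.48 = fully open at its stop. Light (about 0.09 kg, under 1 N at the lip), moved by gravity: below about 0.85 it falls shut, beyond about 1.05 it falls back and stays open by itself.
- guard_hinge (a point): Middle of the guard's hinge axis, which runs along box y at box (35, 0, 66). The guard is a hood 66 mm wide: a 3 mm top plate, and cheeks 3 mm thick down its two sides over the rear 62 mm only; its front is open. Lugs at the two ends of the axis are 12 mm tall.
- guard_top (a point): Centre of the upper (outer) face of the guard's top plate, 66 mm wide; the plate runs from above the hinge 85 mm forward. Shut, this point is at box (-8, 0, 107). Open, the plate stands nearly upright, its outer face looking to the rear, and this point is at box (72, 0, 112), the top of the lip at about 173 above the bench. The space behind the box and above its deck is free.
- guard_lip (a point): Middle of the free front edge of the guard's lip: 24 mm long, 66 mm wide, 3 mm thick, it carries on from the top plate, sloping up and forward at 40 degrees. Shut, this edge is at box (-68, 0, 120), 60 mm above the deck: a finger slanting forward and down reaches beneath it over the deck and can lift it along the arc about the hinge (radius 116 mm).
- toggle (a joint): Steel bat toggle lever, in rad: near 0 = leaning to the front (off), 0.9 = leaning to the rear, towards the hinge (on, its stop). It stays where it is left; about 1 N at its tip moves it.
- toggle_tip (a point): Centre of the lever's round tip (ball 12 mm across). The lever is 32 mm long from its pivot at box (-7, 0, 62) to this point and swings in the box's x-z plane: off, the tip is at box (-21, 0, 91), on at (7, 0, 91), in mid throw at (-7, 0, 94). With the guard shut it lies under the hood.
- gear: loose printed beige step gear lying flat, 74 mm across, 42 mm tall; a bystander to leave alone. Origin: centre of its underside.
- dish: loose shallow round steel dish, 90 mm across, 22 mm tall; a bystander to leave alone. Origin: centre of its underside.
- case: loose flat black plastic case, 85 x 60 x 28 mm; a bystander to leave alone. Origin: centre of its underside.
- bushing: loose white plastic tube standing upright, 44 mm across, 50 mm tall; a bystander to leave alone. Origin: centre of its underside.
Not all that is in view belongs to the job. Of the things that look like the powerbox, the smallest one is meant.

How it is judged:
On the way, in this order (a step that is already met when the one before it is completed fails the run):
1. the guard is swung up and stands open, the lever still off (value of joint guard above 1.2 rad and value of joint toggle below 0.3 rad), for 0.2 s.
2. the lever is pushed over while the guard is open (value of joint toggle above 0.78 rad and value of joint guard above 0.6 rad), for 0.2 s.
At the end, for the whole second after the job is handed in: The guard is shut (within 0.06 rad) and at rest, the lever is over to the rear (joint above 0.75 of 0.9 rad), the box stands level (within 0.05 rad) (value of joint guard below 0.06 rad and value of joint toggle above 0.75 rad and velocity of joint guard between -0.1 and 0.1 rad/s and angle between powerbox's own z axis and vertical below 0.05 rad); the robot touches nothing.
It fails at once if the box is shoved more than 30 mm or lifted (distance of powerbox from where it was at the start of the episode above 0.03 m).
It fails at once if the box is tilted (angle between powerbox's own z axis and vertical above 0.12 rad).
It fails at once if the box, its lever or its guard is forced (over 40 N) (contact force between any of the arm, the fingers and powerbox above 40 N).
It fails at once if a thing beside the box is moved or picked up (over 20 mm) (distance of any of gear, dish, case, bushing from where it was at the start of the episode above 0.02 m).
It also fails if it takes over 54 s, if anything falls off the work surface, if the arm or the gripper's body presses on something with over 40 N, if the wrist force passes 120 N, or if a joint passes its speed limit or range.

## Working session

There is one attempt and no reset: what is moved stays moved. The work goes in short steps, Python scripts to look and compute and a tool call to move; the robot and the scene stay as the last step left them, time stands still between calls to the robot, and variables do not carry over. Pictures are saved under pics/ and viewed, on a budget of 10 in all, crops included, one or two more only if the job needs it, and the job is handed in when it is done.

Besides the shell and the picture viewer there is one more tool, called after "Request:" as a command line: name --pt "numbers of a row" for each row, then --argument value for the rest. servo_tool: Moves the arm, as the interface text tells. Its arguments: {"type":"object","properties":{"commands":{"type":"array"}},"required":["commands"]}

```bash
mkdir -p pics; ls
cat > h.py <<'E'
import numpy as np,cv2
from rig import state,snapshot,camera_params
def world(cp,u,v,d=None,z=None):
    K=np.array(cp["intrinsics"]);T=np.array(cp["T"])
    p=cv2.undistortPoints(np.array([[[u,v]]],float),K,np.array([cp["k1"],0,0,0,0.]))[0,0]
    r=np.array([p[0],p[1],1.])
    if d is None: d=(z-T[2,3])/(T[:3,:3]@r)[2]
    return T[:3,:3]@(r*d)+T[:3,3]
E
python3 - <<'E'
from h import *
print(state())
for n in("scene","top"):
    im,d=snapshot(n);cv2.imwrite(f"pics/{n}0.png",im);np.savez(f"{n}0.npz",im=im,d=d);print(n,camera_params(n))
E
```

```text
pics
{'t': 0.0, 'joints': array([-9.35425501e-01,  3.85576299e-01,  6.62570298e-03, -5.09894192e-04,
       -1.19400310e+00, -2.58578674e-01]), 'joint_velocities': array([-5.61840031e-04, -4.47496221e-04,  1.11699924e-05, -1.20146805e-03,
        5.26935255e-04,  2.98330940e-04]), 'tau': array([-1.17110434e-03, -3.92290378e+01,  1.88405943e+01,  4.18639541e+00,
       -4.63896737e-03,  3.46526605e-06]), 'ee_pos': array([ 0.22974281, -0.58058211,  0.21720804]), 'tool_rot': array([-2.52569184e-04, -1.87191081e-01,  9.82322900e-01,  1.07513910e-03]), 'ft_force': array([-0.43870552, -1.33024175,  1.1320438 ]), 'moment': array([ 0.01304204,  0.03066174, -0.08393526]), 'opening': 0.08535385543903161}
scene {'intrinsics': array([[361.74005959,   0.        , 315.18552232],
       [  0.        , 361.74005959, 197.81794686],
       [  0.        ,   0.        ,   1.        ]]), 'k1': 0.004742010082585576, 'T': array([[ 0.4440929 ,  0.60559892, -0.66032678,  1.17178648],
       [ 0.89575072, -0.28338913,  0.3425219 , -0.26149759],
       [ 0.02030146, -0.74359973, -0.66831676,  0.693517  ],
       [ 0.        ,  0.        ,  0.        ,  1.        ]])}
top {'intrinsics': array([[397.35542023,   0.        , 318.0131709 ],
       [  0.        , 397.35542023, 203.57430189],
       [  0.        ,   0.        ,   1.        ]]), 'k1': 0.004993529411481486, 'T': array([[-0.01729701, -0.98558051,  0.16832077,  0.40774601],
       [-0.99907272,  0.02367529,  0.03596069,  0.03233462],
       [-0.0394272 , -0.16754267, -0.98507611,  1.04085621],
       [ 0.        ,  0.        ,  0.        ,  1.        ]])}
```

View pics/top0.png

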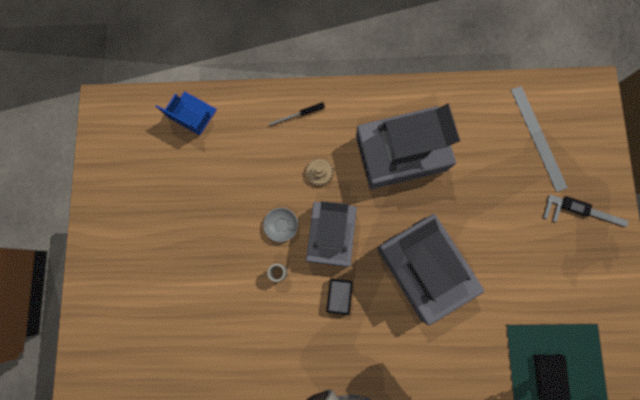

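View pics/scene0.png

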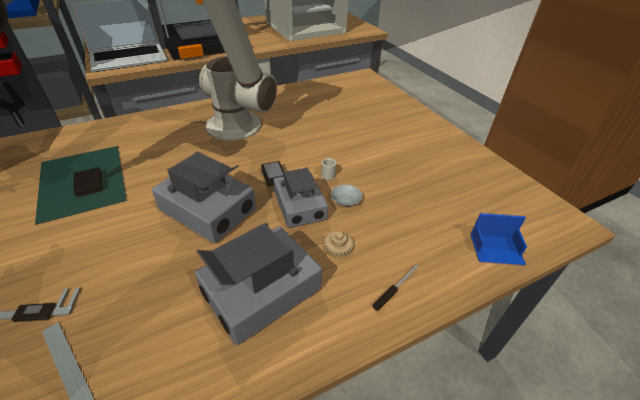

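Run:
```python
from h import *
a=np.load("scene0.npz");b=np.load("top0.npz")
A=cv2.resize(a["im"][150:240,250:350],None,fx=4,fy=4,interpolation=2);B=cv2.resize(b["im"][190:280,285:385],None,fx=4,fy=4,interpolation=2)
cv2.imwrite("pics/crop1.png",np.hstack([A,B]))
cp=camera_params("top");d=b["d"]
for v in range(196,276,6):
    print(v,[ "%d:%d,%d,%d"%((u,)+tuple((1000*world(cp,u,v,d[v,u])).round())) for u in range(303,365,6)])
```

```text
196 ['303:608,110,-3', '309:606,94,2', '315:607,78,-2', '321:606,62,0', '327:606,46,-2', '333:606,30,-2', '339:605,14,-1', '345:605,-2,-2', '351:603,-18,4', '357:604,-34,-2', '363:603,-50,-1']
202 ['303:591,110,1', '309:590,94,0', '315:580,76,58', '321:569,59,118', '327:408,32,1041', '333:568,31,119', '339:588,15,2', '345:589,-1,-3', '351:587,-17,2', '357:587,-33,4', '363:587,-49,-1']
208 ['303:575,110,1', '309:574,95,-1', '315:564,76,60', '321:556,59,109', '327:555,45,111', '333:555,31,111', '339:554,17,114', '345:554,3,113', '351:562,-14,61', '357:572,-33,-2', '363:571,-48,-1']
214 ['303:558,110,2', '309:558,95,2', '315:549,76,59', '321:542,60,107', '327:542,46,108', '333:542,31,104', '339:541,17,108', '345:541,3,105', '351:548,-14,57', '357:556,-32,-2', '363:555,-48,2']
220 ['303:543,111,-5', '309:543,95,-4', '315:534,76,60', '321:528,60,106', '327:527,46,107', '333:527,32,105', '339:527,17,104', '345:526,3,109', '351:533,-13,56', '357:540,-32,-3', '363:539,-47,-2']
226 ['303:526,111,1', '309:526,95,1', '315:519,77,60', '321:513,60,107', '327:513,46,106', '333:513,32,105', '339:51
[... 933 characters left out ...]
3,59', '327:445,48,58', '333:444,34,61', '339:444,19,57', '345:408,32,1041', '351:444,-10,56', '357:445,-28,2', '363:445,-44,3']
262 ['303:433,112,2', '309:432,97,-2', '315:431,79,49', '321:430,63,56', '327:430,49,55', '333:430,34,59', '339:430,19,60', '345:429,5,59', '351:430,-12,1', '357:430,-28,0', '363:430,-43,-3']
268 ['303:417,112,-1', '309:417,97,-2', '315:417,81,0', '321:416,65,5', '327:416,50,-3', '333:416,35,-3', '339:416,19,-1', '345:415,4,-2', '351:415,-12,0', '357:415,-27,2', '363:414,-43,1']
274 ['303:402,112,0', '309:402,97,0', '315:401,81,0', '321:401,66,-1', '327:401,50,0', '333:401,35,-3', '339:400,19,-1', '345:400,4,-1', '351:400,-11,-2', '357:400,-27,2', '363:399,-42,-4']
```

View pics/crop1.png

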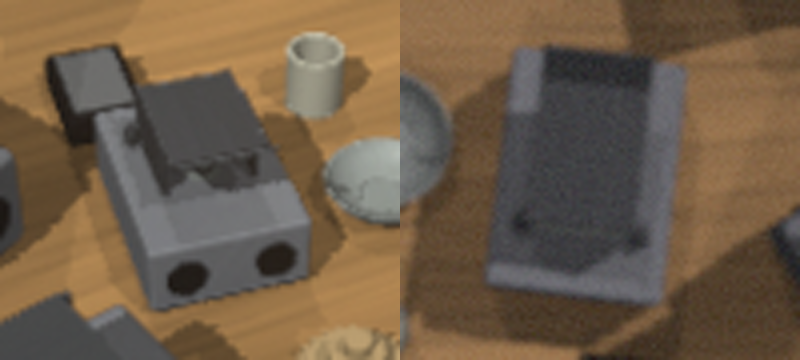

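Run:
```python
from h import *
b=np.load("top0.npz");cp=camera_params("top");d=b["d"]
P=np.array([world(cp,u,v,d[v,u]) for v in range(190,280) for u in range(295,370)])
for lo,hi in((.052,.068),(.1,.113),(.1,.13)):
    Q=P[(P[:,2]>lo)&(P[:,2]<hi)]
    (c,s,a)=cv2.minAreaRect((Q[:,:2]*1000).astype(np.float32));print(lo,len(Q),np.round(c,1),np.round(s,1),round(a,2))
# edges of deck by colour-independent: median lines
for z0,z1 in((.052,.068),(.1,.113)):
    Q=P[(P[:,2]>z0)&(P[:,2]<z1)]
    for x in np.arange(.44,.58,.02):
        q=Q[abs(Q[:,0]-x)<.008]
        if len(q):print(round(x,2),(1000*q[:,1].min()).round(),(1000*q[:,1].max()).round())
```

```text
0.052 1402 [500.6  35.7] [109.9 149.2] 81.94
0.1 1111 [512.3  34.2] [ 65.8 100.7] 81.9
0.1 1242 [515.3  33.7] [ 65.8 107. ] 81.89
0.44 -10.0 98.0
0.46 -13.0 98.0
0.48 -17.0 95.0
0.5 -20.0 92.0
0.52 -23.0 89.0
0.54 -26.0 87.0
0.56 -27.0 84.0
0.46 7.0 73.0
0.48 7.0 73.0
0.5 4.0 70.0
0.52 1.0 65.0
0.54 -2.0 62.0
0.56 -4.0 60.0
```

Request:
servo_tool --pt "0 0 0 -1.2 0.104" --pt "0 0 0 -1.2 0.104" --pt "0 0 0 -1.2 0.104" --pt "0 0 0 -1.2 0.104" --pt "0 0 0 -1.2 0.104"

```text
t: 0.52
ee_pos: [0.2299, -0.5808, 0.2782]
tool_rot: [-0.0, 0.074, 0.997, 0.001]
ft_force: [0.1, -0.7, -0.5]
opening: 0.026
```

```bash
cat > s.py <<'E'
from h import *
from scipy.spatial.transform import Rotation as R
s=state();p=s["ee_pos"];r=R.from_quat(s["tool_rot"][[1,2,3,0]]).as_matrix()
b=np.array([-.990,.141]);n=np.array([-.141,-.990]);c=np.array([.5006,.0357])
print("t",s["t"],"p",p.round(4),"box mm",(1000*np.array([(p[:2]-c)@b,(p[:2]-c)@n,p[2]])).round(1),"F",s["ft_force"].round(2),"open",round(s["opening"],4))
print("tool x,z",r[:,0].round(3),r[:,2].round(3))
E
python3 s.py
```

```text
t 0.5167 p [ 0.2299 -0.5808  0.2782] box mm [181.1 648.5 278.2] F [ 0.09 -0.65 -0.52] open 0.026
tool x,z [-0.989  0.148  0.001] [-0.001  0.001 -1.   ]
```

Request:
servo_tool --pt "0 -1.5 3.4 0 0" --pt "0 -1.5 3.4 0 0" --pt "0 -1.5 3.4 0 0" --pt "0 -1.5 3.4 0 0" --pt "0 -1.5 3.4 0 0"

```text
t: 0.93
ee_pos: [0.3288, -0.4219, 0.2778]
tool_rot: [-0.0, 0.072, 0.997, 0.0]
ft_force: [0.6, -0.1, -0.1]
opening: -0.0
```

Request:
servo_tool --pt "0 -1.5 3.4 0 0" --pt "0 -1.5 3.4 0 0" --pt "0 -1.5 3.4 0 0" --pt "0 -1.5 3.4 0 0" --pt "0 -1.5 3.4 0 0"

```text
t: 1.35
ee_pos: [0.4273, -0.2641, 0.2781]
tool_rot: [-0.0, 0.072, 0.997, 0.0]
ft_force: [0.7, -0.6, 0.4]
opening: -0.0003
```

Request:
servo_tool --pt "0 -1.5 3.4 0 0" --pt "0 -1.5 3.4 0 0" --pt "0 -1.5 3.4 0 0" --pt "0 -1.5 3.4 0 0" --pt "0 -1.5 3.4 0 0"

```text
t: 1.77
ee_pos: [0.5258, -0.1066, 0.2781]
tool_rot: [-0.0, 0.071, 0.997, 0.0]
ft_force: [-0.2, -1.1, 1.0]
opening: 0.0001
```

Request:
servo_tool --pt "0 -1.5 3.4 0 0" --pt "0 -1.5 3.4 0 0" --pt "0 -1.5 3.4 0 0" --pt "0 -1.5 3.4 0 0" --pt "0 0 0 0 0"

```text
t: 2.18
ee_pos: [0.6067, 0.0225, 0.2763]
tool_rot: [-0.001, 0.069, 0.998, 0.0]
ft_force: [0.5, -0.2, -0.1]
opening: -0.0002
```

```bash
python3 s.py
```

```text
t 2.1833 p [0.6067 0.0225 0.2763] box mm [-106.9   -1.8  276.3] F [ 0.49 -0.19 -0.14] open -0.0002
tool x,z [-0.99   0.138  0.001] [-0.001  0.    -1.   ]
```

Request:
servo_tool --pt "0 0 0 3.2 0" --pt "0 0 0 3.2 0" --pt "0 0 0 3.2 0" --pt "0 0 0 3.2 0" --pt "0 0 0 3.2 0"

```text
t: 2.6
ee_pos: [0.6037, 0.0174, 0.1167]
tool_rot: [-0.0, 0.072, 0.997, -0.0]
ft_force: [0.5, 0.4, 0.6]
opening: 0.0
```

```bash
python3 s.py
python3 - <<'E'
from h import *
im,d=snapshot("scene");np.savez("s1.npz",im=im,d=d);cv2.imwrite("pics/s1.png",cv2.resize(im[60:260,200:400],None,fx=3,fy=3,interpolation=2))
E
```

```text
t 2.6 p [0.6037 0.0174 0.1167] box mm [-104.6    3.6  116.7] F [0.5  0.4  0.58] open 0.0
tool x,z [-0.99   0.143  0.   ] [-0.  0. -1.]
```

View pics/s1.png

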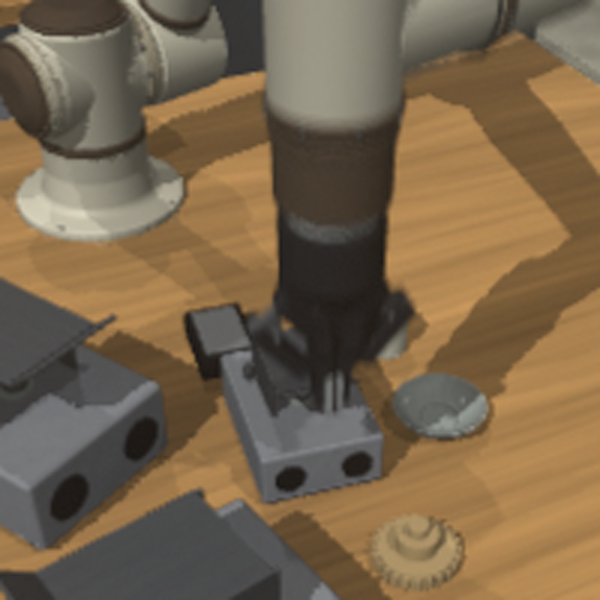

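Request:
servo_tool --pt "0 0.8 0.2 0.4 0" --pt "0 0.8 0.1 0.2 0" --pt "0 0.6 0 0 0" --pt "0 0.3 0 0 0" --pt "0 0 0 0 0"

```text
t: 3.07
ee_pos: [0.5801, 0.0245, 0.1145]
tool_rot: [0.002, 0.071, 0.997, 0.001]
ft_force: [-0.4, 0.4, 0.3]
opening: -0.0
```

Request:
servo_tool --pt "0 0.5 0 -0.5 0" --pt "0 0.5 0 -0.7 0" --pt "0 0.6 0 -0.8 0" --pt "0 0.6 0 -0.6 0" --pt "0 0.6 0 -0.6 0"

```text
t: 3.48
ee_pos: [0.5519, 0.0283, 0.1456]
tool_rot: [0.001, 0.072, 0.997, 0.0]
ft_force: [0.5, 0.5, 0.0]
opening: 0.0002
```

```bash
python3 s.py
python3 - <<'E'
from h import *
im,d=snapshot("scene");np.savez("s2.npz",im=im,d=d);cv2.imwrite("pics/s2.png",cv2.resize(im[110:230,240:360],None,fx=5,fy=5,interpolation=2))
E
```

```text
t 3.4833 p [0.5519 0.0283 0.1456] box mm [-5.180e+01  1.000e-01  1.456e+02] F [0.48 0.52 0.03] open 0.0002
tool x,z [-0.99   0.143 -0.001] [ 0.001  0.    -1.   ]
```

View pics/s2.png

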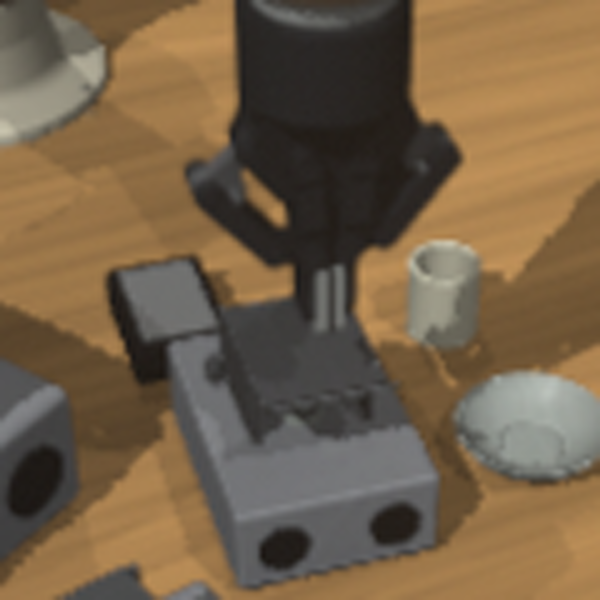

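Request:
servo_tool --pt "0 0 0 -0.6 0" --pt "0 -2.0 0 -0.6 0" --pt "0 -3.0 0 0 0" --pt "0 0 0 3.0 0" --pt "0 0 0 3.0 0"

```text
t: 3.95
ee_pos: [0.6049, 0.0213, 0.0976]
tool_rot: [0.003, 0.072, 0.997, 0.001]
ft_force: [-0.4, -0.0, -0.8]
opening: -0.0003
```

Request:
servo_tool --pt "0 0.8 0 0.4 0" --pt "0 0.6 0 0 0" --pt "0 0.5 0 0 0" --pt "0 0.4 0 0 0" --pt "0 0 0 0 0"

```text
t: 4.37
ee_pos: [0.579, 0.0248, 0.0946]
tool_rot: [0.002, 0.071, 0.997, 0.001]
ft_force: [0.9, -0.1, 0.4]
opening: -0.0001
```

```bash
python3 s.py
python3 - <<'E'
from h import *
im,d=snapshot("scene");np.savez("s3.npz",im=im,d=d)
cp=camera_params("scene")
T=np.linalg.inv(cp["T"])
p=T@np.append(state()["ee_pos"]+[0,0,-.014],1);K=cp["intrinsics"];q=K@p[:3]/p[2];print("tip px",q)
cv2.imwrite("pics/s3.png",cv2.resize(im[110:230,240:360],None,fx=5,fy=5,interpolation=2))
E
```

```text
t 4.3667 p [0.579  0.0248 0.0946] box mm [-79.2  -0.2  94.6] F [ 0.91 -0.06  0.4 ] open -0.0001
tool x,z [-0.99   0.142 -0.003] [ 0.003  0.001 -1.   ]
tip px [307.48344037 204.2876012    1.        ]
```

View pics/s3.png

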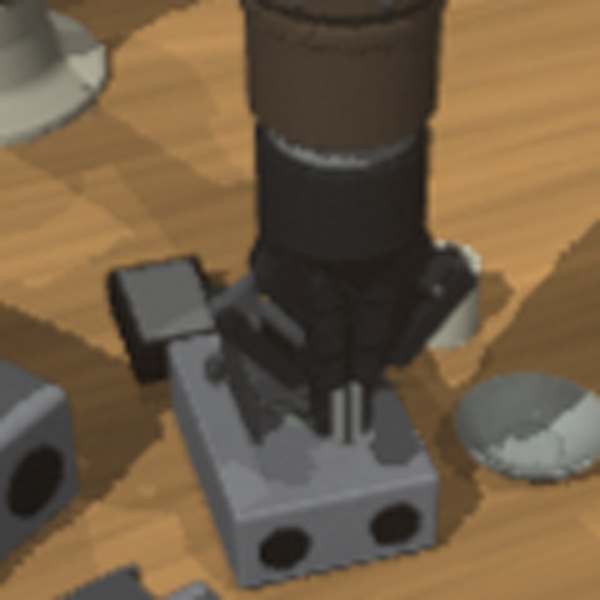

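Run:
```python
from h import *
a=np.load("s3.npz");d=a["d"];cp=camera_params("scene")
b=np.array([-.990,.141]);n=np.array([-.141,-.990]);c=np.array([.5006,.0357])
for v in range(178,206,2):
    o=[]
    for u in range(298,322,3):
        if d[v,u]:
            p=world(cp,u,v,d[v,u]);o.append("%d,%d,%d"%tuple((1000*np.array([(p[:2]-c)@b,(p[:2]-c)@n,p[2]])).round()))
        else:o.append("-")
    print(v,o)
```

```text
178 ['-74,22,165', '-74,14,163', '-98,14,182', '-95,6,177', '-73,-8,157', '-96,-8,175', '-96,-15,174', '-88,-25,165']
180 ['-80,23,164', '-79,16,161', '-95,14,174', '-98,7,174', '-80,-6,157', '-93,-9,166', '-88,-18,160', '-92,-24,162']
182 ['-90,26,167', '-87,18,163', '-90,12,163', '-92,5,163', '-85,-4,155', '-91,-10,159', '-86,-19,153', '-93,-24,157']
184 ['-93,27,163', '-90,19,159', '-93,13,160', '-93,6,158', '-87,-4,151', '-92,-9,154', '-42,-34,108', '80,-87,-2']
186 ['-90,27,155', '-89,19,152', '-92,12,153', '-93,6,152', '-89,-3,146', '-92,-9,148', '-47,-33,106', '-69,-33,123']
188 ['-42,13,106', '-46,6,107', '-86,11,142', '-92,5,145', '-88,-3,140', '-85,-12,135', '-3,-48,59', '-5,-56,59']
190 ['-68,20,123', '-68,13,121', '-86,11,136', '-92,5,139', '-91,-3,136', '-87,-12,130', '-10,-46,59', '-15,-53,61']
192 ['-9,4,63', '-12,-4,64', '-85,11,128', '-90,5,131', '-91,-3,130', '-87,-12,124', '-19,-43,59', '-19,-52,58']
194 ['-15,6,61', '-15,-2,60', '-87,11,124', '-90,5,125', '-90,-3,123', '-86,-12,117', '-28,-40,60', '-28,-48,59']
196 ['-21,7,60', '-21,-1,58', '-89,12,119', '-93,5,120', '-93,-2,119', '-34,-30,62', '-35,-38,60', '-37,-46,60']
198 ['-28,9,59', '-29,2,58', '-34,-5,60', '-90,5,112', '-88,-4,107', '-40,-28,60', '-42,-36,60', '-42,-44,58']
200 ['-36,12,60', '-38,4,60', '-41,-3,60', '-42,-11,59', '-47,-17,62', '-46,-26,58', '-51,-33,61', '-52,-40,60']
202 ['-42,13,58', '-47,7,62', '-48,-1,60', '-50,-8,60', '-52,-16,60', '-53,-24,59', '-58,-30,61', '-59,-38,60']
204 ['-51,16,61', '-53,9,60', '-55,1,60', '-59,-6,61', '-61,-13,61', '-60,-21,58', '-64,-28,59', '-66,-36,59']
```

Request:
servo_tool --pt "0 -0.6 0 0.5 0" --pt "0 0 0 0.9 0" --pt "0 0 0 0.8 0" --pt "0 0.4 0 0 0" --pt "0 0.3 0 0 0"

```text
t: 4.83
ee_pos: [0.5778, 0.0241, 0.0693]
tool_rot: [-0.0, 0.072, 0.997, -0.0]
ft_force: [3.1, -1.7, 2.1]
opening: -0.0003
```

Request:
servo_tool --pt "0 0.3 0 -0.1 0" --pt "0 0.3 0 -0.3 0" --pt "0 0.4 0 -0.5 0" --pt "0 0.4 0 -0.5 0" --pt "0 0 0 0 0"

```text
t: 5.25
ee_pos: [0.5664, 0.0269, 0.0871]
tool_rot: [0.004, 0.071, 0.997, 0.001]
ft_force: [4.8, -1.3, 3.6]
opening: 0.0002
```

```bash
python3 s.py
cat > g.py <<'E'
from h import *
import sys
im,d=snapshot("scene");np.savez(sys.argv[1]+".npz",im=im,d=d);cp=camera_params("scene")
b=np.array([-.990,.141]);n=np.array([-.141,-.990]);c=np.array([.5006,.0357])
P=[]
for v in range(110,235):
    for u in range(245,360):
        if d[v,u]:
            p=world(cp,u,v,d[v,u]);P.append([(p[:2]-c)@b,(p[:2]-c)@n,p[2]])
P=np.array(P)*1000
for y0,y1 in((16,30),(-30,-16)):   # guard strip beside the fingers
    Q=P[(P[:,1]>y0)&(P[:,1]<y1)&(P[:,2]>55)&(abs(P[:,0])<130)]
    print(y0,[ "%d,%d"%tuple(q[[0,2]]) for q in Q[np.argsort(Q[:,0])][::max(1,len(Q)//45)]])
E
python3 g.py s4
```

```text
t 5.25 p [0.5664 0.0269 0.0871] box mm [-66.4  -0.6  87.1] F [ 4.79 -1.3   3.58] open 0.0002
tool x,z [-0.99   0.142 -0.007] [ 0.007  0.001 -1.   ]
16 ['-107,356', '-103,338', '-101,335', '-100,349', '-99,321', '-99,306', '-98,317', '-98,260', '-98,307', '-97,245', '-97,336', '-96,257', '-96,297', '-95,329', '-95,274', '-94,294', '-94,230', '-93,246', '-93,328', '-92,305', '-91,316', '-91,306', '-90,261', '-88,274', '-87,272', '-84,280', '-79,280', '-78,153', '-77,212', '-77,215', '-76,202', '-76,157', '-75,57', '-73,154', '-69,59', '-63,156', '-58,163', '-50,60', '-40,59', '-30,59', '-23,91', '-18,114', '-12,57', '-1,59', '13,57', '52,62']
-30 ['-107,350', '-103,308', '-102,305', '-101,293', '-101,319', '-101,338', '-100,329', '-100,327', '-99,324', '-99,305', '-99,241', '-99,302', '-98,307', '-98,253', '-97,232', '-97,255', '-97,296', '-96,298', '-96,316', '-96,319', '-95,240', '-95,299', '-94,262', '-93,314', '-92,254', '-92,330', '-91,236', '-89,274', '-86,272', '-83,181', '-82,272', '-80,149', '-78,204', '-77,159', '-77,159', '-77,185', '-76,188', '-76,161', '-75,158', '-74,146', '-72,60', '-71,59', '-66,58', '-61,156', '-59,61', '-53,60', '-48,59', '-42,60', '-37,59', '-32,61']
```

Request:
servo_tool --pt "0 0.1 0 -0.8 0" --pt "0 0.3 0 -0.8 0" --pt "0 0.4 0 -0.8 0" --pt "0 0.4 0 -0.5 0" --pt "0 0 0 0 0"

```text
t: 5.72
ee_pos: [0.5514, 0.0283, 0.1144]
tool_rot: [0.0, 0.071, 0.997, 0.0]
ft_force: [0.6, -0.3, -0.1]
opening: -0.0002
```

```bash
python3 s.py
python3 - <<'E'
from h import *
im,d=snapshot("scene");np.savez("s5.npz",im=im,d=d);cv2.imwrite("pics/s5.png",cv2.resize(im[110:230,240:360],None,fx=5,fy=5,interpolation=2))
E
```

```text
t 5.7167 p [0.5514 0.0283 0.1144] box mm [-51.4   0.2 114.4] F [ 0.62 -0.26 -0.07] open -0.0002
tool x,z [-0.99   0.142 -0.   ] [ 0.001  0.    -1.   ]
```

View pics/s5.png

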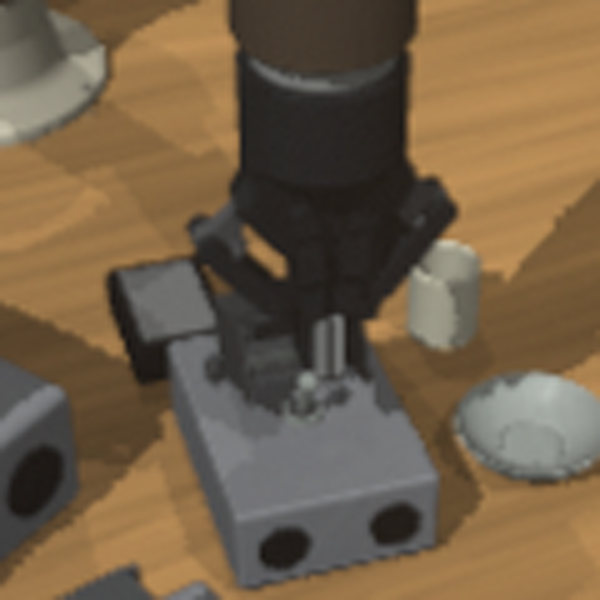

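Request:
servo_tool --pt "0 0.7 0 -0.7 0" --pt "0 0.7 0 -0.6 0" --pt "0 0.8 0 -0.5 0" --pt "0 0.8 0 -0.4 0" --pt "0 0.8 0 -0.3 0"

```text
t: 6.18
ee_pos: [0.5136, 0.0337, 0.1389]
tool_rot: [0.0, 0.071, 0.997, 0.0]
ft_force: [-0.4, -0.3, 0.5]
opening: 0.0002
```

Request:
servo_tool --pt "0 0.8 0 -0.2 0" --pt "0 0.8 0 -0.2 0" --pt "0 0.8 0 0 0" --pt "0 0.8 0 0 0" --pt "0 0.6 0 0 0"

```text
t: 6.6
ee_pos: [0.4757, 0.039, 0.1421]
tool_rot: [-0.0, 0.072, 0.997, -0.0]
ft_force: [0.1, -0.6, -0.4]
opening: -0.0002
```

Request:
servo_tool --pt "0 0.6 0 0 0" --pt "0 0.5 0 0 0" --pt "0 0.5 0 0 0" --pt "0 0 0 0 0" --pt "0 0 0 0 0"

```text
t: 7.02
ee_pos: [0.4611, 0.0413, 0.1424]
tool_rot: [0.0, 0.071, 0.997, 0.0]
ft_force: [-0.2, -0.1, 0.9]
opening: 0.0003
```

```bash
python3 s.py
python3 - <<'E'
from h import *
im,d=snapshot("scene");np.savez("s6.npz",im=im,d=d);cv2.imwrite("pics/s6.png",cv2.resize(im[100:220,240:360],None,fx=5,fy=5,interpolation=2))
E
```

```text
t 7.0167 p [0.4611 0.0413 0.1424] box mm [ 39.9  -0.  142.4] F [-0.18 -0.11  0.91] open 0.0003
tool x,z [-0.99   0.142 -0.   ] [ 0.  0. -1.]
```

View pics/s6.png

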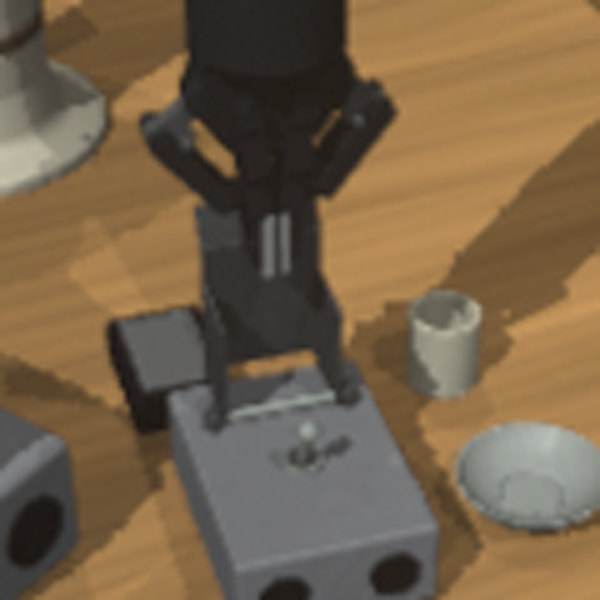

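Request:
servo_tool --pt "0 -2.0 0 0 0" --pt "0 -2.0 0 0 0" --pt "0 -2.0 0 0 0" --pt "0 -2.0 0 0 0" --pt "0 -1.8 0 0 0"

```text
t: 7.48
ee_pos: [0.5597, 0.027, 0.1421]
tool_rot: [0.0, 0.072, 0.997, -0.0]
ft_force: [0.2, 0.5, -0.1]
opening: -0.0
```

```bash
cat > g.py <<'E'
from h import *
import sys
b=np.array([-.990,.141]);n=np.array([-.141,-.990]);c=np.array([.5006,.0357])
for name,r,k in(("scene",(100,235),(245,360)),("top",(190,280),(295,370))):
    im,d=snapshot(name);cp=camera_params(name);P=[]
    for v in range(*r):
        for u in range(*k):
            if d[v,u]:
                p=world(cp,u,v,d[v,u]);P.append([(p[:2]-c)@b,(p[:2]-c)@n,p[2]])
    P=np.array(P)*1000
    for y0,y1,x0,x1 in((-30,30,32,110),(-9,9,-32,20)):
        Q=P[(P[:,1]>y0)&(P[:,1]<y1)&(P[:,2]>66)&(P[:,0]<x1)&(P[:,0]>x0)&(P[:,2]<190)]
        print(name,len(Q),["%d,%d,%d"%tuple(q) for q in Q[np.argsort(Q[:,2])][::max(1,len(Q)//22)]])
E
python3 s.py;python3 g.py
```

```text
t 7.4833 p [0.5597 0.027  0.1421] box mm [-59.8   0.3 142.1] F [ 0.18  0.53 -0.07] open -0.0
tool x,z [-0.99   0.143 -0.   ] [ 0. -0. -1.]
scene 279 ['35,-9,66', '37,4,68', '32,8,69', '73,-11,72', '72,0,75', '73,-2,77', '71,14,79', '72,2,83', '35,29,86', '74,2,88', '70,9,93', '70,-2,97', '70,3,101', '63,29,105', '64,29,111', '66,23,119', '60,29,124', '67,-8,127', '67,-10,130', '67,-13,136', '65,3,144', '68,2,155', '75,23,170', '76,28,173']
scene 26 ['-10,-1,66', '-13,-3,68', '-11,-6,69', '-13,0,72', '-15,-2,73', '-16,-2,77', '-17,-4,78', '-16,0,79', '-16,0,82', '-19,-4,83', '-20,-1,85', '-23,-5,90', '-22,0,90', '-22,2,90', '-19,1,91', '-24,-2,91', '-21,-3,92', '-22,-5,92', '-16,-4,94', '-19,1,94', '-24,0,95', '-21,0,95', '-19,-6,96', '-23,-5,96', '-18,-1,96', '-23,-3,96']
top 245 ['36,24,66', '32,-17,67', '32,-2,67', '36,-9,69', '36,-7,71', '65,26,153', '67,-1,155', '65,11,157', '68,5,158', '68,-14,159', '70,-25,160', '72,-25,162', '72,29,163', '74,-3,164', '73,18,165', '73,3,166', '74,-9,168', '77,-26,169', '79,19,170', '80,-19,171', '80,17,172', '78,10,173', '78,-21,174']
top 33 ['-3,-4,66', '-4,0,67', '-7,2,68', '-6,-2,69', '-8,-2,70', '-6,0,70', '-9,2,71', '-10,-2,73', '-8,0,74', '-11,2,75', '-10,0,78', '-12,-2,79', '-12,1,82', '-14,-3,83', '-12,0,85', '-14,0,90', '-14,1,91', '-16,1,91', '-16,-3,92', '-23,3,93', '-16,3,93', '-23,-4,94', '-21,3,94', '-21,0,94', '-16,0,94', '-20,-1,94', '-18,-1,95', '-23,0,95', '-18,3,95', '-23,-1,95', '-17,-3,96', '-20,-3,96', '-18,1,97']
```

Request:
servo_tool --pt "0 0 0 2.0 0" --pt "0 0 0 2.0 0" --pt "0 0 0 1.7 0" --pt "0 0.5 0 1.0 0" --pt "0 0 0 0 0"

```text
t: 8.0
ee_pos: [0.5502, 0.0274, 0.0726]
tool_rot: [-0.003, 0.072, 0.997, -0.001]
ft_force: [0.0, -0.0, 0.3]
opening: -0.0001
```

Request:
servo_tool --pt "0 0.8 0 0 0" --pt "0 0.8 0 0 0" --pt "0 0.7 0 0 0" --pt "0 0.6 0 0 0" --pt "0 0.6 0 0 0"

```text
t: 8.42
ee_pos: [0.5189, 0.0335, 0.0766]
tool_rot: [0.002, 0.071, 0.997, 0.001]
ft_force: [1.1, 0.5, 1.0]
opening: -0.0004
```

Request:
servo_tool --pt "0 0.4 0 0 0" --pt "0 0.3 0 0 0" --pt "0 0.2 0 0 0" --pt "0 0 0 0 0"

```text
t: 8.75
ee_pos: [0.5092, 0.0344, 0.0752]
tool_rot: [-0.0, 0.072, 0.997, 0.0]
ft_force: [2.0, 0.1, 0.0]
opening: 0.0
```

```bash
python3 s.py;python3 g.py
```

```text
t 8.75 p [0.5092 0.0344 0.0752] box mm [-8.7  0.1 75.2] F [2.04 0.08 0.  ] open 0.0
tool x,z [-0.99   0.143  0.   ] [-0.  0. -1.]
scene 118 ['32,11,66', '37,15,67', '33,8,68', '48,29,72', '36,29,78', '37,29,84', '56,29,87', '72,2,90', '71,0,93', '72,0,96', '70,8,99', '32,29,104', '69,8,106', '69,16,115', '68,16,122', '65,27,146', '66,27,155', '67,23,160', '73,19,161', '74,24,162', '76,18,165', '75,26,167', '79,17,170', '78,28,172']
scene 229 ['-8,-1,67', '-5,0,76', '-18,-7,95', '-18,0,100', '-18,8,105', '-20,-6,110', '-19,-4,113', '-21,1,119', '-19,-1,124', '-23,7,128', '-24,7,133', '-22,1,136', '-22,4,139', '-21,6,143', '-1,-4,148', '-16,-5,155', '-25,-7,161', '-27,8,166', '-21,-6,171', '-21,1,175', '-19,0,180', '-20,0,183', '-25,-7,188']
top 248 ['36,-11,66', '33,9,67', '35,14,67', '33,14,68', '34,22,70', '48,29,129', '65,-28,154', '68,22,156', '67,13,157', '70,7,158', '70,-7,160', '69,-1,162', '71,20,163', '71,14,164', '72,9,165', '74,-9,166', '73,-18,168', '80,0,169', '76,14,170', '76,-6,171', '77,8,171', '79,-8,172', '78,-4,173']
top 0 []
```

Request:
servo_tool --pt "0 0.15 0 0 0" --pt "0 0.15 0 0 0" --pt "0 0 0 0 0"

```text
t: 9.1
ee_pos: [0.5086, 0.0347, 0.0757]
tool_rot: [0.002, 0.071, 0.997, 0.0]
ft_force: [6.3, -2.0, -2.2]
opening: -0.0
```

Request:
servo_tool --pt "0 -1.0 0 0 0" --pt "0 -1.5 0 0 0" --pt "0 -1.5 0 -2.0 0" --pt "0 0 0 -3.0 0" --pt "0 0 0 -3.0 0"

```text
t: 9.52
ee_pos: [0.5458, 0.0283, 0.1547]
tool_rot: [-0.003, 0.072, 0.997, -0.001]
ft_force: [0.1, -0.5, 0.1]
opening: 0.0
```

```bash
python3 s.py;python3 g.py
```

```text
t 9.5167 p [0.5458 0.0283 0.1547] box mm [-45.8   0.9 154.7] F [ 0.13 -0.47  0.08] open 0.0
tool x,z [-0.99   0.144  0.005] [-0.005 -0.001 -1.   ]
scene 367 ['37,-3,66', '76,13,68', '74,-14,71', '74,-9,75', '74,-8,79', '57,29,82', '70,-5,86', '71,-14,90', '74,-15,94', '70,17,98', '69,-13,102', '70,-8,105', '67,17,110', '67,17,114', '69,5,116', '50,29,121', '70,8,126', '67,5,130', '68,16,136', '67,29,145', '66,27,152', '70,-3,159', '72,0,164']
scene 43 ['-12,-8,66', '-10,-1,66', '-8,-7,66', '-6,0,67', '-8,-4,67', '-5,0,70', '-7,-4,70', '-3,-3,70', '-11,0,71', '-7,-1,71', '-6,-5,72', '-4,0,72', '-2,-3,73', '-3,-6,73', '-5,0,76', '-2,-3,76', '0,-4,77', '2,0,77', '-4,0,79', '-2,0,81', '0,-4,82', '2,-5,83', '2,0,83', '-1,1,84', '-2,0,84', '0,-1,86', '3,0,86', '2,-5,86', '2,-2,86', '5,2,89', '3,0,90', '1,-4,90', '1,-2,91', '6,1,91', '3,-2,92', '3,0,93', '5,-3,94', '6,1,94', '0,-4,95', '8,-4,95', '5,0,95', '8,-1,95', '6,-6,96']
top 249 ['36,-14,66', '34,0,67', '34,-17,67', '34,7,68', '35,14,70', '65,13,151', '66,0,155', '67,-1,156', '66,2,157', '69,-19,158', '68,24,160', '71,-21,161', '72,-25,162', '71,-18,163', '72,27,165', '74,27,166', '74,-9,167', '77,19,168', '76,-22,169', '79,-15,170', '77,21,171', '79,-8,172', '79,23,173']
top 32 ['-7,7,66', '-11,-5,66', '-7,2,67', '-15,6,68', '-11,-2,68', '-6,0,68', '-6,-2,70', '-3,2,75', '-3,0,76', '-3,-1,76', '-1,3,78', '0,-1,83', '0,0,85', '12,0,90', '4,3,91', '12,2,91', '2,3,91', '5,-5,91', '8,-2,91', '3,-3,92', '9,4,92', '5,-3,93', '2,1,93', '9,2,93', '5,0,95', '5,1,95', '10,0,95', '7,1,95', '8,0,96', '7,4,96', '10,-2,96', '3,0,97']
```

Request:
servo_tool --pt "0 0 0 -3.2 0" --pt "0 0 0 -3.2 0" --pt "0 3.2 0 -0.5 0" --pt "0 3.2 0 0 0" --pt "0 3.2 0 0 0"

```text
t: 10.03
ee_pos: [0.4499, 0.0425, 0.2238]
tool_rot: [-0.001, 0.072, 0.997, -0.0]
ft_force: [-0.1, -0.7, 0.9]
opening: -0.0003
```

Request:
servo_tool --pt "0 3.2 0 0 0" --pt "0 3.4 0 0 0" --pt "0 0 0 0 0"

```text
t: 10.28
ee_pos: [0.3801, 0.051, 0.2233]
tool_rot: [-0.002, 0.071, 0.997, -0.0]
ft_force: [-0.3, 0.1, -1.2]
opening: 0.0001
```

```bash
python3 s.py
```

```text
t 10.2833 p [0.3801 0.051  0.2233] box mm [121.5   1.9 223.3] F [-0.32  0.08 -1.22] open 0.0001
tool x,z [-0.99   0.142  0.005] [-0.005 -0.    -1.   ]
```

Request:
servo_tool --pt "0 0 0 2.2 0" --pt "0 0 0 2.2 0" --pt "0 0 0 2.2 0" --pt "0 0 0 2.2 0" --pt "0 -0.8 0 0 0"

```text
t: 10.7
ee_pos: [0.3896, 0.0491, 0.1323]
tool_rot: [-0.005, 0.072, 0.997, -0.003]
ft_force: [-0.7, -0.1, -0.5]
opening: -0.0002
```

Request:
servo_tool --pt "0 -0.8 0 0 0" --pt "0 -0.7 0 0 0" --pt "0 -0.6 0 0 0" --pt "0 -0.6 0 0 0" --pt "0 -0.6 0 0 0"

```text
t: 11.12
ee_pos: [0.4278, 0.0463, 0.1371]
tool_rot: [0.001, 0.072, 0.997, 0.0]
ft_force: [-0.7, -0.6, 0.6]
opening: 0.0003
```

Request:
servo_tool --pt "0 -0.6 0 0 0" --pt "0 -0.6 0 0 0" --pt "0 -0.6 0 0 0" --pt "0 -0.6 0 0 0" --pt "0 -0.6 0 0 0"

```text
t: 11.53
ee_pos: [0.4568, 0.0419, 0.1363]
tool_rot: [-0.0, 0.071, 0.997, -0.0]
ft_force: [-0.6, -0.4, 0.2]
opening: 0.0001
```

```bash
python3 s.py;python3 g.py
```

```text
t 11.5333 p [0.4568 0.0419 0.1363] box mm [4.420e+01 1.000e-01 1.363e+02] F [-0.61 -0.35  0.24] open 0.0001
tool x,z [-0.99   0.143  0.   ] [-0. -0. -1.]
scene 292 ['33,-2,66', '33,8,68', '47,29,73', '66,-9,88', '45,29,91', '62,11,95', '60,5,99', '56,-29,104', '54,-20,107', '52,-25,111', '50,0,115', '48,-5,118', '46,3,122', '46,6,126', '41,-8,129', '39,-11,133', '38,-13,137', '36,22,139', '34,-1,142', '32,-20,145', '37,9,179', '37,9,182', '34,8,187']
scene 43 ['-14,-2,66', '-6,-2,66', '-5,0,66', '-14,0,66', '-10,-1,66', '-6,-5,69', '-5,0,70', '-5,-5,71', '-2,-6,72', '-4,0,72', '-5,-2,72', '-10,-1,73', '-4,-3,75', '-4,0,76', '-2,-3,76', '0,-4,77', '1,0,78', '-3,0,78', '0,-1,79', '2,0,80', '0,-1,82', '-2,-3,83', '0,-4,84', '1,0,84', '2,-5,86', '-1,-1,86', '2,-2,87', '0,0,88', '4,0,89', '2,-5,89', '4,2,90', '1,-2,90', '4,-5,91', '5,1,92', '5,-6,93', '10,-2,94', '1,-2,94', '1,0,95', '6,1,95', '4,0,95', '7,-4,95', '3,-2,96', '6,-6,96']
top 0 []
top 0 []
```

Guard is following smoothly (about 1.05 rad); continue past balance.

Request:
servo_tool --pt "0 -0.6 0 0 0" --pt "0 -0.6 0 0 0" --pt "0 -0.6 0 0 0" --pt "0 -0.6 0 0 0" --pt "0 -0.6 0 0 0"

```text
t: 12.05
ee_pos: [0.4866, 0.0376, 0.1363]
tool_rot: [0.0, 0.071, 0.997, -0.0]
ft_force: [-0.0, 0.0, -0.6]
opening: -0.0
```

Request:
servo_tool --pt "0 -0.6 0 0 0" --pt "0 -0.4 0 0 0" --pt "0 0 0 0 0" --pt "0 0 0 0 0" --pt "0 0 0 0 0"

```text
t: 12.47
ee_pos: [0.4956, 0.0362, 0.1362]
tool_rot: [-0.0, 0.072, 0.997, -0.0]
ft_force: [-0.5, 1.0, 1.1]
opening: 0.0002
```

```bash
python3 s.py;python3 g.py
```

```text
t 12.4667 p [0.4956 0.0362 0.1362] box mm [  5.1   0.2 136.2] F [-0.48  0.96  1.14] open 0.0002
tool x,z [-0.99   0.143  0.   ] [-0. -0. -1.]
scene 43 ['36,29,71', '36,29,74', '36,29,78', '36,29,81', '34,29,89', '32,29,98', '42,29,104', '40,-19,104', '35,-20,105', '34,7,105', '36,15,105', '37,3,105', '37,-10,105', '32,18,106', '36,-26,106', '34,-3,106', '39,14,106', '37,22,106', '37,-23,106', '37,-21,106', '34,12,106', '35,-14,106', '32,-22,106', '33,24,106', '36,6,106', '32,21,106', '38,11,106', '37,9,106', '38,-2,107', '35,-12,107', '34,0,107', '34,-28,107', '32,-5,107', '34,1,107', '32,-17,107', '32,26,107', '37,-15,107', '37,28,107', '33,18,108', '35,-4,108', '34,-6,108', '33,21,109', '34,26,109']
scene 174 ['-6,-2,66', '-5,-2,72', '15,1,108', '15,7,109', '0,0,110', '-4,2,110', '2,0,111', '8,6,111', '-24,0,112', '-18,-4,112', '-15,7,113', '-20,-6,113', '-31,1,114', '0,5,152', '-1,5,156', '-1,5,159', '-7,-2,161', '-6,4,165', '-5,4,168', '-7,0,171', '-5,4,174', '-8,-2,177', '-2,5,181', '-7,4,184', '-8,-2,186']
top 65 ['36,5,66', '33,-12,66', '33,-7,66', '36,-14,66', '32,19,67', '35,-2,67', '35,17,67', '35,-4,67', '36,27,67', '37,20,68', '37,2,68', '35,0,68', '36,7,68', '34,22,69', '34,7,69', '34,-17,69', '34,-14,69', '35,-21,70', '36,10,70', '34,29,71', '33,14,72', '32,19,103', '33,-4,104', '34,24,104', '33,28,104', '34,5,105', '34,21,106', '34,26,106', '32,2,106', '33,-9,106', '34,-18,107', '33,-6,107', '33,12,108']
top 0 []
```

Request:
servo_tool --pt "0 0 0 -2.5 0" --pt "0 0 0 -2.5 0" --pt "0 0 0 -2.5 0" --pt "0 0 0 -2.5 0" --pt "0 0 0 0 0"

```text
t: 12.98
ee_pos: [0.4986, 0.0368, 0.242]
tool_rot: [0.005, 0.071, 0.997, 0.001]
ft_force: [0.3, -0.4, 0.0]
opening: 0.0001
```

Request:
servo_tool --pt "0 2 0 -2 0" --pt "0 2 0 -2 0" --pt "0 0 0 0 0" --pt "0 0 0 0 0" --pt "0 0 0 0 0"

```text
t: 13.4
ee_pos: [0.4559, 0.042, 0.2758]
tool_rot: [-0.0, 0.071, 0.997, 0.0]
ft_force: [-0.2, -0.8, -0.2]
opening: 0.0001
```

```bash
python3 s.py;python3 - <<'E'
from h import *
b=np.array([-.990,.141]);n=np.array([-.141,-.990]);c=np.array([.5006,.0357])
im,d=snapshot("scene");cp=camera_params("scene")
P=[]
for v in range(100,240):
  for u in range(245,360):
    if d[v,u]:
        p=world(cp,u,v,d[v,u]);P.append([(p[:2]-c)@b*1000,(p[:2]-c)@n*1000,p[2]*1000])
P=np.array(P)
m=(abs(P[:,1])<28)&(P[:,0]>-45)&(P[:,0]<30)&(P[:,2]>98)&(P[:,2]<135)
print(m.sum(),np.polyfit(P[m,0],P[m,2],1))
m=(abs(P[:,1])<28)&(P[:,0]<-60)&(P[:,0]>-75)&(P[:,2]>90)&(P[:,2]<150);print("lip",P[m].mean(0),P[m,2].max())
Q=P[(abs(P[:,1])<8)&(P[:,2]>66)&(P[:,2]<100)&(abs(P[:,0])<30)];print("under hood",Q.round()[:20].tolist())
D=P[abs(P[:,2]-60)<6];print("deck",cv2.minAreaRect(D[:,:2].astype(np.float32)))
cv2.imwrite("pics/s7.png",cv2.resize(im[100:240,230:370],None,fx=4,fy=4,interpolation=2))
E
```

```text
t 13.4 p [0.4559 0.042  0.2758] box mm [ 45.1   0.  275.8] F [-0.18 -0.83 -0.17] open 0.0001
tool x,z [-0.99   0.143  0.001] [-0.001  0.    -1.   ]
395 [1.91223414e-05 1.06798337e+02]
lip [-66.71409095   1.6255365  120.32509941] 122.6764246076213
under hood [[-11.0, -1.0, 67.0]]
deck ((199.97012329101562, 41.84196853637695), (202.61679077148438, 554.1605224609375), 89.2715072631836)
```

View pics/s7.png

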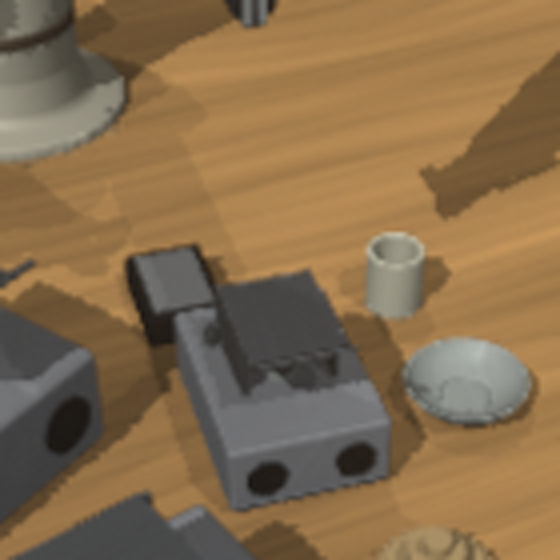

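The guard is flat, with its plate at 106.8 mm, zero slope, and its lip at box (-67, 120). The lever is hidden under the hood, and the gripper is clear of everything. I'm handing in.

```bash
python3 -c "
from rig import sign_off;print(sign_off())"
```

```text
the job is handed in; nothing more can be done
None
```

The power box is switched on and the guard is shut over the lever. I handed in at about 13.5 s; `sign_off` gave no verdict. I opened the guard by pushing its lip with the shut fingertips, pushed the lever to its stop, then tipped the guard forward until it dropped.

**Last checks**
- **Guard open:** it stood open by itself, with the plate at box x of about 70 and the lip top at 173 mm. The lever was still off, with its tip at (-21, 91).
- **Lever:** the tip was at about (7, 91) after the push, where force rose to about 7 N, and in the same place while the guard was being tipped forward. After the guard shut, the lever was hidden, so I did not measure it again.
- **Guard shut:** the plate is at 106.8 mm with zero slope, and the lip is at (-67, 120).
- **Box and bystanders:** the highest force I read between moves was about 7 N. Guard and lever readings matched the box's starting pose to a few mm throughout. The dish, bushing and case look unmoved in the last picture. I did not measure them, and the gear was cut off at the edge of it.

**What disagreed or failed**
- **Box direction:** the box's +x points at the robot (yaw about 3.0 rad), not to its left at 0.9 to 1.9. Its size and height matched the description, so I followed the images.
- **Fingertip position:** the shut fingertips measured about 12 mm behind the TCP, not 14 mm ahead of it. Because of that, my first push went over the lip without opening the guard; lowering the fingers fixed it.
- **Final deck fit:** my last deck outline picked up other objects (it gave 554 x 203 mm), so I did not use it.

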